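Lay out the turret masters on the mould baseboard

ROBOT

A 7-joint arm with a two-finger parallel gripper is mounted at the origin on a cart in front of the work surface, level with it; the furniture and walls round the work are solid. World frame = base frame: x ahead of the robot, y to its left, z up, the work surface at z = 0. Lengths are in m, angles in rad, forces in N, time in s.
With the tool pointing down it reaches from about 0.4 to 0.875 m from the base axis. Payload 19.3 kg.
Tool frame: the origin (TCP) lies on the mounting face of the last link; the fingertips stand 173 mm ahead of it and the grasp point (between the pads) lies 155 mm ahead of it; z points along the fingers, y is the line along which they close (so a half turn about z gives the same grasp; the last joint's range is limited). The gripper opens to 85 mm and grips with 20 to 120 N. Pads are 22 mm wide; open, the fingers measure 114 mm over their backs; the gripper's body (76 mm by 85 mm) begins 54 mm behind the grasp point. The pads swing forward as they close: fully open they stand 13 mm farther back than shut.
Start: joints at [-1.246, 0.521, -0.036, 1.599, 0.021, 1.021, -0.113], TCP at [0.24, 0.577, 0.405] pointing down, gripper open.
Joint ranges: [-2.91, 2.91], [-0.3, 2.13], [-1.5, 1.42], [0.17, 2.43], [-1.26, 4.41], [0.16, 1.93], [-2.52, 2.52]. Speed limits (rad/s): [1.89, 1.89, 2.39, 2.39, 3.01, 3.01, 3.01].

INTERFACE

Orientations are given as [roll, pitch, yaw] about the fixed x, y, z axes, in that order (R = Rz(yaw) Ry(pitch) Rx(roll)).
In Python, from workcell import bot, vision gives the robot as it stands.
- The arm moves only by the shell command python3 -m creep 'ROWS' [FORCE]. ROWS is JSON, a list that holds one entry, the list of rows, each a list of 7 numbers: the opening, from -1 (shut) to 1 (fully open), then the shift along the tool's x, y, z in cm, then the turn, a rotation vector about the tool's x, y, z in rad. In form: [[[grip, tx, ty, tz, rx, ry, rz], ...]]. A call has 1 to 12 rows; each row shifts and turns the commanded pose from where the row before left it, along the tool's axes as they then stand; what a row does not reach is not made up. A row lasts 1/8 s, in which the tool goes at most 62.5 mm and 10.7 degrees, less where a joint would pass 70% of its speed; a pose out of reach is approached as far as the arm can. A call with a gripper value outside its range is refused whole. The fingers move at their own pace and stop on an object; FORCE is the grip in N (left out, the last holds). Time passes only in rows, so rows that do not move let the fingers close. It gives the time, the measured TCP pose, the force, the opening and the grip force at its end, in the units of the state.
- bot.observe(): the state, without advancing time (a new reading comes with each control period).
- vision.grab_frame(name): name is "scene" or "top" or "wrist"; returns a dict with "image" (400x640x3 uint8, blue, green, red), "depth" (400x640 float32, m along the optical axis (not along the pixel's ray), 0 where there is no reading), "fovy" (degrees; the focal length in pixels is half the picture's height over the tangent of half this angle, whatever the lens; pixels are square), "cx", "cy" (the principal point, pixels), "k1" (the pictures are not rectified: a ray, as slopes to the right and down, at radius r is drawn at 1 + k1 r^2 times it, then the intrinsics apply), "cam_to_world" (4x4, takes a point from camera to world coordinates); the wrist camera has in their place "tool_from_camera" (4x4, takes a point from camera to tool coordinates, whose origin is the TCP and whose axes are the flange's). Camera axes: x right, y down, z forward; pixel columns grow to the right and rows downward; lengths in m; the calibration is good to about 2 mm. A picture is of the moment at which its call begins: read the wrist's pose just before it.
- bot.job_done(): hands the job in; it is judged then, once.
The state is a dict: "clock": time; "qpos": joint angles; "qd": joint speeds; "joint_efforts": joint torques, N m; "position": TCP position; "tool_rot": TCP orientation; "force": force on the tool from outside, world axes, zero at the start; "moment": the same for the moment, N m; "grip_width": finger opening in m; "finger_force": force on a finger pad.
Only numpy, scipy, OpenCV 4.12 (cv2) and the standard library are available. Lean on these libraries where they do the work, as an engineer would, in place of code of your own. Each camera call takes 0.05 s, during which the arm holds its last target. There are 200 camera calls.

TASK

Set the four round turret drums (the masters) on the baseboard's pins ready for moulding, each pushed down flat over its pin, in order of size: the largest at the end by the pouring cone, then smaller and smaller towards the thin vent rod, so that the heaviest section fills first. Then seat the battlement crown, flange down, on the spigot on top of the largest one. Leave everything standing upright and let go.

Things in the scene. Friction and masses are not known exactly. Their poses are not given: they have to be found in the camera images.
- drum_xl: Largest of four round grey resin turret drums, loose, flange down: flange 54 mm wide, 5 mm thick; round body 44 mm wide, its top 46 mm above the underside, with a spigot 24 mm wide and 8 mm high on it (upper 3 mm tapered to 18 mm). Socket in the underside 14 mm wide and deep. About 120 g. Origin: centre of the underside, z up.
- drum_l: Second largest of four round grey resin turret drums, loose, flange down: flange 46 mm wide, 5 mm thick; round body 36 mm wide, its top 38 mm above the underside, flat on top. Socket in the underside 14 mm wide and deep. About 80 g. Origin: centre of the underside, z up.
- drum_m: Third of four round grey resin turret drums, loose, flange down: flange 38 mm wide, 5 mm thick; round body 28 mm wide, its top 30 mm above the underside, flat on top. Socket in the underside 14 mm wide and deep. About 50 g. Origin: centre of the underside, z up.
- drum_s: Smallest of four round grey resin turret drums, loose, flange down: flange 30 mm wide, 5 mm thick; round body 20 mm wide, its top 22 mm above the underside, flat on top. Socket in the underside 14 mm wide and deep. About 30 g. Origin: centre of the underside, z up.
- crown: Grey resin battlement crown, loose, a ring standing flange down: flange 54 mm across and 5 mm thick, body 46 mm across above it, eight merlons round the top, 22 mm high, open through the middle with a bore 29 mm wide that fits over the largest drum's spigot. About 50 g. Origin: centre of the underside, z up; yaw is free.
- pin_1: Fixed brass centring pin on the dark baseboard, one of four alike in a straight row 54 mm apart in the order 1 to 4: 9 mm across, 12 mm high, its upper 5 mm tapered to 3 mm. Origin: centre of its foot, level with the board's top (12 mm above the table); y runs along the row from pin 1 to pin 4, z up.
- pin_2: Fixed brass centring pin on the dark baseboard, one of four alike in a straight row 54 mm apart in the order 1 to 4: 9 mm across, 12 mm high, its upper 5 mm tapered to 3 mm. Origin: centre of its foot, level with the board's top (12 mm above the table); y runs along the row from pin 1 to pin 4, z up.
- pin_3: Fixed brass centring pin on the dark baseboard, one of four alike in a straight row 54 mm apart in the order 1 to 4: 9 mm across, 12 mm high, its upper 5 mm tapered to 3 mm. Origin: centre of its foot, level with the board's top (12 mm above the table); y runs along the row from pin 1 to pin 4, z up.
- pin_4: Fixed brass centring pin on the dark baseboard, one of four alike in a straight row 54 mm apart in the order 1 to 4: 9 mm across, 12 mm high, its upper 5 mm tapered to 3 mm. Origin: centre of its foot, level with the board's top (12 mm above the table); y runs along the row from pin 1 to pin 4, z up.
- cone: Aluminium pouring cone (foot 36 mm, top 16 mm, 34 mm high), fixed on the baseboard in line with the pins, 53 mm beyond pin 1 or pin 4. A thin vent rod (5 mm, 40 mm high, on a 22 mm foot) stands likewise at the other end. A runner strip 4 mm high lies 37 mm from the row. Origin: centre of its foot.

How it is judged:
By the outcome, as a careful person would: the job done as asked, in the order asked, and still so for the second after the job is handed in, with the robot touching nothing.
It also fails if it takes over 115 s, if anything falls off the work surface, if the arm or the gripper's body presses on something with over 40 N, if the wrist force passes 120 N, or if a joint passes its speed limit or range.

## Working session

There is one attempt and no reset: what is moved stays moved. The work goes in short steps, Python scripts to look and compute and a shell command to move; the robot and the scene stay as the last step left them, time stands still between calls to the robot, and variables do not carry over. Pictures are saved under pics/ and viewed, at most 14 in all, crops included, and the job is handed in when it is done.

```bash
ls; mkdir -p pics
cat > h.py <<'E'
import numpy as np, cv2
from workcell import bot, vision
from scipy.spatial.transform import Rotation as R
def K(f):
    fl=200/np.tan(np.radians(f["fovy"])/2); return fl
def T(st): 
    M=np.eye(4); M[:3,:3]=R.from_euler('xyz',st["tool_rot"]).as_matrix() if np.size(st["tool_rot"])==3 else np.array(st["tool_rot"]).reshape(3,3); M[:3,3]=st["position"]; return M
def grab(n):
    st=bot.observe(); f=vision.grab_frame(n)
    f["M"]=np.array(f["cam_to_world"]) if n!="wrist" else T(st)@np.array(f["tool_from_camera"])
    return f
def rays(f,uv):
    uv=np.asarray(uv,float).reshape(-1,1,2); fl=K(f)
    # drawn = r*(1+k1 r^2)
    A=np.array([[fl,0,f["cx"]],[0,fl,f["cy"]],[0,0,1]])
    p=cv2.undistortPointsIter(uv,A,np.array([f["k1"],0,0,0.]),None,None,(3,50,1e-10)).reshape(-1,2)
    return np.c_[p,np.ones(len(p))]
def plane(f,uv,z):
    d=rays(f,uv)@f["M"][:3,:3].T; o=f["M"][:3,3]
    return o+d*((z-o[2])/d[:,2])[:,None]
def cloud(f):
    v,u=np.mgrid[0:400,0:640]; d=f["depth"]
    p=rays(f,np.c_[u.ravel(),v.ravel()])*d.reshape(-1,1)
    P=p@f["M"][:3,:3].T+f["M"][:3,3]; P[d.ravel()<=0]=np.nan
    return P.reshape(400,640,3)
E
python3 - <<'E'
from h import *
print(bot.observe())
for n in("scene","top","wrist"):
    f=grab(n); cv2.imwrite(f"pics/{n}0.png",f["image"]); print(n,f["fovy"],f["cx"],f["cy"],f["k1"],f["M"].round(3).tolist())
    np.save(f"pics/{n}0.npy",cloud(f))
E
```

```text
pics
{'clock': 0.0, 'qpos': array([-1.24621808,  0.52200804, -0.03633553,  1.60000709,  0.02116854,
        1.02110752, -0.11279839]), 'qd': array([-0.00162872,  0.00024177, -0.00041712,  0.00134615,  0.00184724,
        0.00084902,  0.00051085]), 'joint_efforts': array([-1.26643583e-03, -9.27082586e+01,  1.97951742e+00, -3.69925940e+01,
        1.77693728e-02,  8.20779271e-03, -5.63801404e-05]), 'position': array([0.24033546, 0.57678673, 0.40412957]), 'tool_rot': array([-3.14044732e+00,  5.16620093e-05,  2.74679666e+00]), 'force': array([-0.29031932,  0.48772329, -0.56172913]), 'moment': array([ 0.02048041,  0.04742258, -0.01752851]), 'finger_force': 0.0, 'grip_width': 0.0851643148097557}
scene 52.8125731854157 318.5822700441835 199.98836895669717 0.023014536284159764 [[-0.526, -0.613, 0.59, -0.038], [-0.85, 0.38, -0.364, 0.516], [-0.001, -0.693, -0.721, 0.681], [0.0, 0.0, 0.0, 1.0]]
top 42.89539055849574 318.1717444294002 196.56526870013357 -0.0567585922044938 [[-0.029, -0.989, 0.147, 0.328], [-1.0, 0.029, -0.0, 0.156], [-0.004, -0.147, -0.989, 1.341], [0.0, 0.0, 0.0, 1.0]]
wrist 61.757783046227175 316.45337209659425 200.6305888626913 0.0032206010080533106 [[0.385, 0.876, 0.29, 0.166], [0.923, -0.365, -0.123, 0.608], [-0.002, 0.315, -0.949, 0.373], [0.0, 0.0, 0.0, 1.0]]
```

View pics/top0.png

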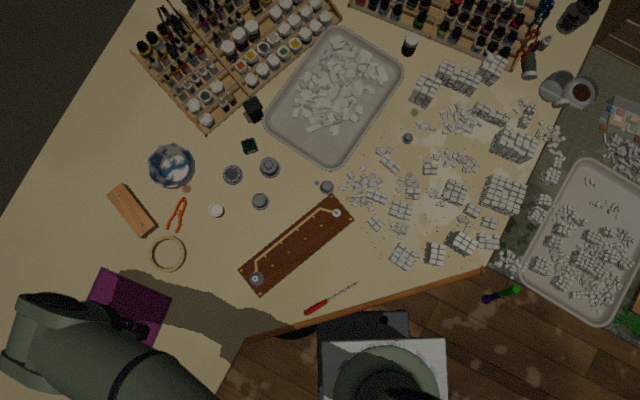

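View pics/scene0.png

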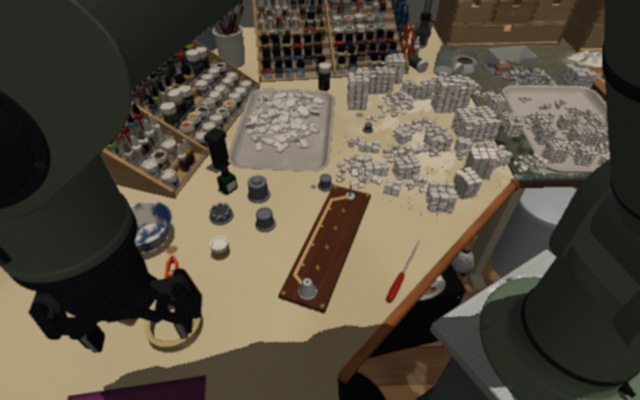

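The top view shows the crown at about (233,174), the XL drum at (269,166), L at (260,201), M at (326,187) and S at (407,138). The board runs from the cone at (257,279) to the vent rod at (336,212). The scene view agrees: cone at (307,290), rod at (350,195), and it shows the pins on the board. The robot's shadow is cast over the front of the table.

Run:
```python
from h import *
C={n:np.load(f"pics/{n}0.npy") for n in("top","scene")}
S={"top":dict(crown=(233,174),xl=(269,166),l=(260,201),m=(326,187),s=(407,138),cone=(257,279),rod=(336,212)),
"scene":dict(crown=(221,213),xl=(258,188),l=(265,219),m=(325,182),s=(368,127),cone=(307,290),rod=(350,195))}
for n in S:
  P=C[n]
  for k,(u,v) in S[n].items():
    w=P[v-14:v+15,u-14:u+15].reshape(-1,3); z=w[:,2]; zt=np.nanpercentile(z,97); lo=np.nanmedian(z)
    h=w[(z>zt-0.006)]
    print(n,k,"top z",zt.round(4),"mean",np.nanmean(h,0).round(4),"minmax",np.nanmin(h[:,:2],0).round(3),np.nanmax(h[:,:2],0).round(3),len(h))
f=cv2.imread("pics/top0.png"); a=cv2.resize(f[180:305,225:365],None,fx=4,fy=4,interpolation=cv2.INTER_CUBIC)
b=cv2.resize(cv2.imread("pics/scene0.png")[175:315,270:380],None,fx=4,fy=4,interpolation=cv2.INTER_CUBIC)[:500,:]
# board brass pins: print in one picture
b=cv2.resize(cv2.imread("pics/scene0.png")[180:315,275:375],None,fx=2.3,fy=2.3*500/ (135*2.3)/1 *0+3.7)
cv2.imwrite("pics/board.png",np.hstack([a,b[:500]]))if b.shape[0]>=500 else cv2.imwrite("pics/board.png",np.hstack([a[:b.shape[0]],b]))
```

```text
top crown top z 0.023 mean [0.5935 0.3842 0.0216] minmax [0.572 0.361] [0.615 0.406] 86
top xl top z 0.0542 mean [0.609  0.2819 0.0522] minmax [0.588 0.263] [0.627 0.301] 100
top l top z 0.0392 mean [0.5191 0.3092 0.0374] minmax [0.502 0.293] [0.536 0.327] 136
top m top z 0.0303 mean [0.5515 0.1323 0.0291] minmax [0.538 0.119] [0.564 0.145] 86
top s top z 0.0209 mean [ 0.6845 -0.0945  0.0205] minmax [ 0.671 -0.127] [ 0.712 -0.078] 55
top cone top z 0.0444 mean [0.3174 0.3206 0.0444] minmax [0.308 0.311] [0.326 0.329] 50
top rod top z 0.0191 mean [0.4799 0.1151 0.0161] minmax [0.445 0.072] [0.521 0.148] 286
scene crown top z 0.0226 mean [0.5923 0.3851 0.0206] minmax [0.568 0.362] [0.616 0.407] 141
scene xl top z 0.0546 mean [0.6049 0.2849 0.0535] minmax [0.596 0.272] [0.624 0.296] 70
scene l top z 0.0391 mean [0.5176 0.3117 0.0375] minmax [0.501 0.295] [0.536 0.329] 180
scene m top z 0.0304 mean [0.5505 0.1347 0.0291] minmax [0.538 0.12 ] [0.565 0.147] 92
scene s top z 0.0233 mean [ 0.6539 -0.0581  0.0221] minmax [ 0.598 -0.131] [ 0.713 -0.009] 91
scene cone top z 0.0453 mean [0.3148 0.3241 0.0441] minmax [0.307 0.314] [0.325 0.333] 82
scene rod top z 0.0251 mean [0.4754 0.119  0.0345] minmax [0.447 0.108] [0.484 0.156] 34
```

View pics/board.png

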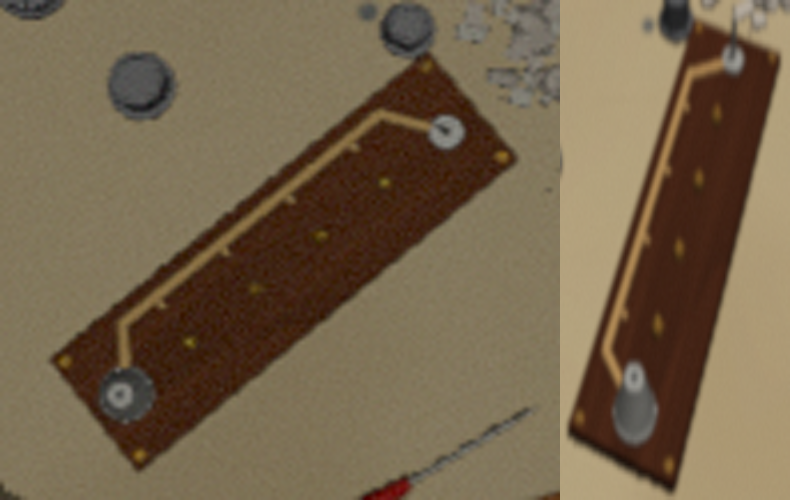

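The crop shows the four pins at about (190,343), (255,289), (321,236) and (385,183). The cone is at the (125,393) end, the vent rod at (447,130), and a small grey knob sits beside drum M at (367,12).

```bash
cat >> h.py <<'E'
def go(x,y,z,yaw,st=None):
    "tool-frame shift cm and turn about tool z, to TCP target"
    st=st or bot.observe(); M=T(st); d=M[:3,:3].T@(np.array([x,y,z])-M[:3,3])*100
    G=R.from_euler('xyz',[np.pi,0,yaw]).as_matrix()
    rv=R.from_matrix(M[:3,:3].T@G).as_rotvec()
    print("shift cm",d.round(2),"rot",rv.round(3)," (from z",M[2,3].round(4),")")
E
python3 - <<'E'
from h import *
f=grab("top")
uv=np.array([(190,343),(255,289),(321,236),(385,183)])/4+[225,180]-0.4
p=plane(f,uv,0.02); print(p.round(4).tolist()); d=np.diff(p,axis=0); print(np.linalg.norm(d,axis=1).round(4)); r=p[3]-p[0]; print("row angle",np.arctan2(r[1],r[0]))
yaw=np.arctan2(-r[1],-r[0]); print("yaw",yaw)
P=np.load("pics/top0.npy"); print("knob",P[183,317],np.nanmax(P[179:187,313:320,2]))
print("s",[P[v,u].round(3).tolist() for u,v in((407,138),(407,136),(405,138),(409,138))])
w=vision.grab_frame("wrist"); tc=np.array(w["tool_from_camera"]); print(tc.round(3))
G=R.from_euler('xyz',[np.pi,0,yaw]).as_matrix()
c=p.mean(0); tz=0.40
cam=G@tc[:3,3]; ax=G@tc[:3,2]; h=tz+cam[2]-0.02; off=cam+ax*h/-ax[2]
print("view tcp",(c-off)[:2]); go(c[0]-off[0],c[1]-off[1],tz,yaw)
E
```

```text
[[0.3489, 0.2796, 0.02], [0.3823, 0.237, 0.02], [0.4153, 0.1935, 0.02], [0.4485, 0.151, 0.02]]
[0.0542 0.0546 0.0539]
row angle -0.9114209681071184
yaw 2.230171685482675
knob [0.563613   0.15780371 0.00292118] 0.007472594795819187
s [[0.676, -0.087, 0.018], [0.68, -0.086, 0.023], [0.676, -0.081, 0.021], [0.674, -0.091, 0.025]]
[[-0.    -0.949 -0.315  0.081]
 [ 1.    -0.    -0.001  0.   ]
 [ 0.001 -0.315  0.949  0.031]
 [ 0.     0.     0.     1.   ]]
view tcp [0.37767775 0.24240799]
shift cm [-25.54 -25.59   0.46] rot [-0.     0.     0.517]  (from z 0.4044 )
```

```bash
python3 -m creep '[[[1,0,0,0,0,0,0.172],[1,0,0,0,0,0,0.172],[1,0,0,0,0,0,0.173],[1,-4.36,-1.2,0,0,0,0],[1,-4.36,-1.2,0,0,0,0],[1,-4.36,-1.2,0,0,0,0],[1,-4.36,-1.2,0,0,0,0],[1,-4.36,-1.2,0,0,0,0],[1,-4.36,-1.2,0,0,0,0],[1,-4.36,-1.2,0,0,0,0],[1,-4.36,-1.2,0,0,0,0],[1,0,0,0,0,0,0]]]' 60
python3 - <<'E'
from h import *
f=grab("wrist"); cv2.imwrite("pics/w1.png",f["image"]); np.savez("pics/w1.npz",M=f["M"])
st=bot.observe(); print(st["position"],st["tool_rot"],st["clock"])
E
```

```text
clock: 1.75
position: [0.3791, 0.2397, 0.4049]
tool_rot: [3.141, 0.001, 2.225]
force: [-0.4, -0.2, -0.1]
grip_width: 0.0854
finger_force: 0.0
[0.37848048 0.241384   0.40488783] [3.14125776e+00 5.15020500e-06 2.22734854e+00] 1.8
```

View pics/w1.png

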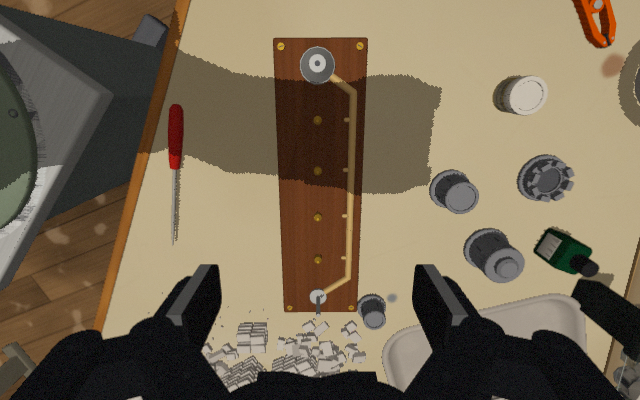

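The wrist view shows the pins at about (318,120), (318,170), (318,217) and (318,260), with the cone at (318,65) and the rod at (318,297). L is at (457,193), the crown at (546,178), XL at (497,257) and M at (372,311).

```bash
cat >> h.py <<'E'
def disc(f,xy,ztop,rad,tol=0.004):
    "centre of flat top disc at height ztop near xy: depth mask -> rays onto plane"
    P=cloud(f); m=(abs(P[...,2]-ztop)<tol)&(np.hypot(P[...,0]-xy[0],P[...,1]-xy[1])<rad*1.6)
    m=cv2.morphologyEx(m.astype(np.uint8),cv2.MORPH_OPEN,np.ones((2,2)))
    n,l,s,c=cv2.connectedComponentsWithStats(m)
    if n<2: return None
    k=1+np.argmax(s[1:,4]); v,u=np.where(l==k); q=plane(f,np.c_[u,v],ztop)
    (cx,cy),r=cv2.minEnclosingCircle(q[:,:2].astype(np.float32))
    return q.mean(0)[:2].round(4),np.round([cx,cy,r],4),len(u),np.median(P[v,u,2]).round(4)
def pins(f,guess,z=0.019,win=9):
    hsv=cv2.cvtColor(f["image"],cv2.COLOR_BGR2HSV); out=[]
    for u0,v0 in guess:
        w=hsv[v0-win:v0+win+1,u0-win:u0+win+1].astype(int); m=(w[...,0]>=19)&(w[...,0]<=35)&(w[...,1]>110)&(w[...,2]>50)
        v,u=np.where(m); uv=(u.mean()+u0-win,v.mean()+v0-win)
        out.append((len(u),np.round(uv,1).tolist(),np.ptp(u),np.ptp(v),plane(f,[uv],z)[0,:2].round(4).tolist()))
    return out
E
python3 - <<'E'
from h import *
f=grab("wrist")
for o in pins(f,[(318,120),(318,170),(318,217),(318,260)]): print(o)
for n,xy,z,r in(("xl",(.607,.283),.054,.012),("xlb",(.607,.283),.046,.022),("l",(.518,.31),.038,.018),("m",(.551,.133),.03,.014),("crown",(.593,.385),.022,.022)): print(n,disc(f,xy,z,r))
t=grab("top")
for n,xy,z,r in(("l",(.518,.31),.038,.018),("m",(.551,.133),.03,.014),("s",(.677,-.086),.022,.01)): print("top",n,disc(t,xy,z,r))
E
```

```text
(50, [316.7, 121.5], np.int64(7), np.int64(8), [0.3482, 0.2812])
(48, [316.8, 172.1], np.int64(6), np.int64(8), [0.381, 0.2387])
(49, [317.0, 218.0], np.int64(6), np.int64(8), [0.4138, 0.1965])
(47, [316.7, 260.3], np.int64(6), np.int64(8), [0.4465, 0.1537])
xl (array([0.6054, 0.2837]), array([0.6054, 0.2829, 0.0121]), 332, np.float64(0.0532))
xlb (array([0.6038, 0.2842]), array([0.6061, 0.2837, 0.023 ]), 796, np.float64(nan))
l (array([0.5178, 0.3112]), array([0.5177, 0.3112, 0.0185]), 864, np.float64(nan))
m (array([0.5503, 0.1346]), array([0.5504, 0.1348, 0.0148]), 359, np.float64(nan))
crown (array([0.5914, 0.4018]), array([0.5909, 0.4018, 0.0135]), 132, np.float64(0.0213))
top l (array([0.5212, 0.3127]), array([0.522 , 0.3125, 0.0141]), 53, np.float64(0.0377))
top m (array([0.5491, 0.1286]), array([0.5487, 0.1298, 0.0137]), 58, np.float64(0.0283))
top s (array([ 0.6779, -0.0856]), array([ 0.6779, -0.0847,  0.0058]), 13, np.float64(0.02))
```

Run:
```python
from h import *
f=grab("wrist"); P=cloud(f)
c=np.array([.6055,.283]); a=np.array([-np.sin(.914-np.pi/2)*0+np.cos(-.914),np.sin(-.914)]); b=np.array([-a[1],a[0]])
for n,c in(("xl",(.6055,.283)),("crown",(.592,.385)),("l",(.518,.311)),("m",(.5504,.1347))):
    d=P[...,:2]-np.array(c); s,t=d@a,d@b
    print(n,"rows t(perp) -90..90 by 15, cols s(row dir) -75..75 by 15: max z mm")
    for t0 in range(-90,90,15):
        print(t0,[int(1000*np.nanmax(np.r_[0,P[...,2][(abs(t*1000-t0-7.5)<7.5)&(abs(s*1000-s0-7.5)<7.5)]])) for s0 in range(-75,75,15)])
G=2.228
go(.6055,.283,.26,G); 
import math
print(bot.observe()["clock"])
```

```text
xl rows t(perp) -90..90 by 15, cols s(row dir) -75..75 by 15: max z mm
-90 [1, 2, 1, 1, 1, 1, 1, 0, 1, 1]
-75 [39, 5, 2, 1, 1, 1, 1, 0, 0, 0]
-60 [39, 37, 1, 1, 1, 1, 1, 0, 0, 0]
-45 [38, 0, 1, 1, 1, 2, 1, 1, 0, 0]
-30 [1, 1, 1, 5, 47, 47, 6, 1, 1, 0]
-15 [1, 1, 1, 47, 54, 55, 47, 1, 2, 1]
0 [1, 1, 1, 47, 55, 54, 47, 1, 1, 21]
15 [5, 1, 1, 45, 47, 47, 0, 0, 2, 21]
30 [22, 1, 1, 1, 1, 1, 0, 0, 1, 21]
45 [23, 2, 1, 1, 37, 40, 1, 1, 21, 22]
60 [22, 1, 1, 42, 66, 61, 1, 1, 22, 21]
75 [1, 1, 1, 65, 67, 65, 1, 1, 21, 20]
crown rows t(perp) -90..90 by 15, cols s(row dir) -75..75 by 15: max z mm
-90 [2, 1, 2, 1, 5, 38, 38, 0, 1, 1]
-75 [35, 2, 1, 1, 1, 1, 1, 1, 1, 46]
-60 [36, 1, 1, 1, 1, 2, 1, 1, 1, 47]
-45 [33, 1, 2, 1, 1, 1, 1, 0, 1, 47]
-30 [1, 1, 1, 22, 23, 22, 22, 1, 1, 3]
-15 [1, 1, 1, 23, 22, 22, 23, 1, 1, 1]
0 [2, 1, 1, 22, 22, 22, 22, 2, 1, 40]
15 [1, 1, 1, 4, 23, 24, 0, 1, 1, 65]
30 [1, 2, 1, 1, 2, 1, 1, 2, 1, 62]
45 [1, 1, 1, 1, 1, 1, 1, 2, 1, 40]
60 [2, 1, 1, 1, 1, 1, 1, 1, 1, 1]
75 [2, 1, 1, 1, 1, 1, 1, 1, 1, 1]
l rows t(perp) -90..90 by 15, cols s(row dir) -75..75 by 15: max z
[... 379 characters left out ...]
, 1, 1, 1, 1, 1, 1, 46, 54]
75 [1, 1, 21, 23, 22, 22, 1, 1, 1, 5]
m rows t(perp) -90..90 by 15, cols s(row dir) -75..75 by 15: max z mm
-90 [13, 13, 17, 16, 13, 12, 11, 30, 30, 32]
-75 [14, 13, 17, 53, 15, 11, 14, 31, 42, 48]
-60 [13, 15, 17, 15, 13, 11, 13, 29, 41, 42]
-45 [17, 17, 16, 13, 13, 12, 13, 14, 43, 42]
-30 [13, 13, 13, 13, 13, 12, 14, 15, 21, 22]
-15 [1, 1, 1, 6, 31, 31, 1, 12, 16, 22]
0 [1, 1, 2, 5, 31, 31, 0, 1, 20, 20]
15 [1, 1, 1, 1, 6, 4, 21, 21, 21, 21]
30 [1, 1, 1, 2, 1, 1, 21, 21, 11, 9]
45 [1, 1, 1, 1, 1, 21, 22, 4, 4, 4]
60 [1, 0, 0, 0, 0, 20, 20, 5, 4, 5]
75 [1, 0, 0, 0, 0, 0, 0, 4, 4, 4]
shift cm [-10.82  20.43  14.47] rot [ 0.    -0.     0.003]  (from z 0.4047 )
1.95
```

```bash
python3 -m creep '[[[0.4,-2.16,4.09,2.9,0,0,0],[0.4,-2.16,4.09,2.9,0,0,0],[0.4,-2.16,4.09,2.9,0,0,0],[0.4,-2.16,4.09,2.9,0,0,0],[0.4,-2.18,4.07,2.87,0,0,0],[0.4,0,0,0,0,0,-0.157],[0.4,0,0,0,0,0,-0.157],[0.4,0,0,0,0,0,-0.157],[0.4,0,0,0,0,0,-0.157],[0.4,0,0,0,0,0,-0.157],[0.4,0,0,0,0,0,0],[0.4,0,0,0,0,0,0]]]' 60
python3 - <<'E'
from h import *
f=grab("wrist"); cv2.imwrite("pics/w2.png",f["image"]); print(bot.observe()["qpos"])
print(disc(f,(.6055,.283),.054,.012))
go(.6055,.283,.185,2.228-.785)
E
```

```text
clock: 3.45
position: [0.6056, 0.2824, 0.2598]
tool_rot: [-3.142, -0.0, 3.012]
force: [0.1, -0.3, -0.4]
grip_width: 0.0599
finger_force: 0.0
[-0.49832048  0.75392556 -0.04199303  1.58189221  0.03971168  0.80687263
  0.88501719]
(array([0.6057, 0.2845]), array([0.6057, 0.2846, 0.0119]), 1181, np.float64(nan))
shift cm [0.02 0.06 7.48] rot [-0.    -0.     1.569]  (from z 0.2598 )
```

View pics/w2.png

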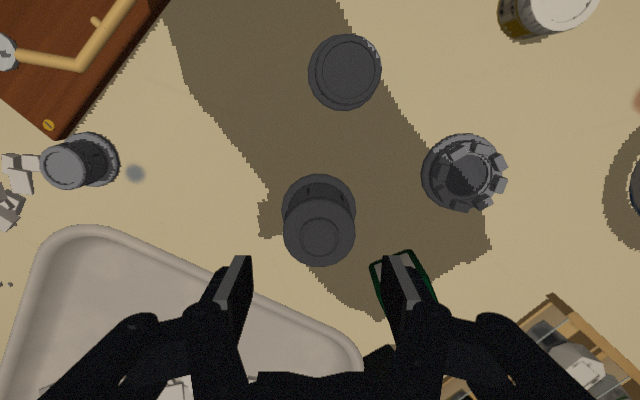

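The wrist view shows XL at about (319,237), between and ahead of the fingers. The bottle, near (400,285), is clear of the right finger's path.

```bash
python3 -m creep '[[[0.4,0,0.15,2.5,0,0,0],[0.4,0,0,2.5,0,0,0],[0.4,0,0,2.5,0,0,0],[0.4,0,0,0,0,0,0],[-0.3,0,0,0,0,0,0],[-0.3,0,0,0,0,0,0],[-0.3,0,0,0,0,0,0],[-0.3,0,0,0,0,0,0],[-0.3,0,0,-2.5,0,0,0],[-0.3,0,0,-2.5,0,0,0],[-0.3,0,0,-3.0,0,0,0],[-0.3,0,0,0,0,0,0]]]' 60
python3 - <<'E'
from h import *
st=bot.observe(); print(st["grip_width"],st["finger_force"],st["force"],st["position"])
go(.3482,.2812,.27,2.228)
E
```

```text
clock: 5.0
position: [0.6067, 0.2835, 0.2676]
tool_rot: [3.139, 0.003, 3.014]
force: [-0.6, -0.2, -1.6]
grip_width: 0.0431
finger_force: 61.2
0.04307322865623307 61.16864204406738 [-0.58351626 -0.15367446 -1.55450876] [0.60667308 0.28354799 0.26762699]
shift cm [25.61 -3.51 -0.33] rot [0.003 0.002 0.786]  (from z 0.2676 )
```

```bash
python3 -m creep '[[[-0.3,0,0,0,0,0,0.157],[-0.3,0,0,0,0,0,0.157],[-0.3,0,0,0,0,0,0.157],[-0.3,0,0,0,0,0,0.157],[-0.3,0,0,0,0,0,0.157],[-0.3,3.13,-4.12,0,0,0,0],[-0.3,3.13,-4.12,0,0,0,0],[-0.3,3.13,-4.12,0,0,0,0],[-0.3,3.13,-4.12,0,0,0,0],[-0.3,3.12,-4.12,0,0,0,0],[-0.3,0,0,0,0,0,0],[-0.3,0,0,0,0,0,0]]]' 60
python3 - <<'E'
from h import *
f=grab("wrist"); cv2.imwrite("pics/w3.png",f["image"]); np.save("pics/w3M.npy",f["M"])
print(disc(f,(.315,.323),.046,.008))
go(.3482,.2812,.197,2.228)
E
```

```text
clock: 6.5
position: [0.3477, 0.2811, 0.265]
tool_rot: [3.141, 0.0, 2.23]
force: [0.6, 0.6, -1.8]
grip_width: 0.0427
finger_force: 61.6
(array([0.3162, 0.3233]), array([0.3162, 0.3233, 0.009 ]), 754, np.float64(nan))
shift cm [0.01 0.02 6.79] rot [0.    0.    0.001]  (from z 0.2649 )
```

View pics/w3.png

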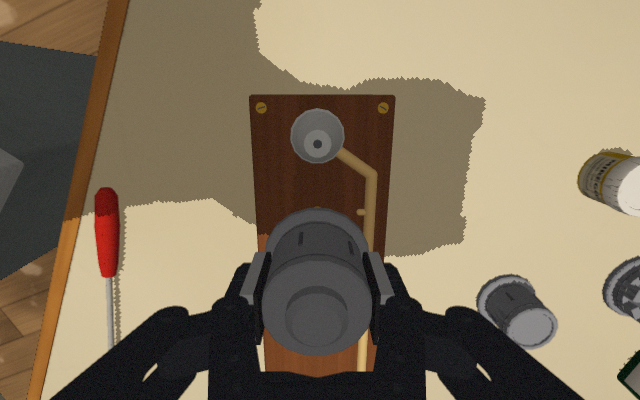

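The wrist view shows the XL drum held upright, with its spigot at about (317,315). The cone is at (317,135), on the same image column as the row.

```bash
python3 - <<'E'
from h import *
f=grab("wrist"); M=T(bot.observe()); r=disc(f,M[:2,3],M[2,3]-.185+.054,.012); print(r)
print((M[:3,:3].T@(np.r_[r[1][:2],M[2,3]]-M[:3,3])*1000).round(1))
E
python3 -m creep '[[[-0.3,0,0,2,0,0,0],[-0.3,0,0,2,0,0,0],[-0.3,0,0,1.5,0,0,0],[-0.3,0,0,0.7,0,0,0],[-0.3,0,0,0.5,0,0,0],[-0.3,0,0,0.2,0,0,0],[-0.3,0,0,0,0,0,0]]]' 60
```

```text
(array([0.3467, 0.2831]), array([0.3468, 0.2834, 0.0113]), 2367, np.float64(nan))
[ 2.9  0.5 -0. ]
clock: 7.48
position: [0.3476, 0.2807, 0.1979]
tool_rot: [3.141, -0.001, 2.229]
force: [-9.8, -9.2, 58.1]
grip_width: 0.0428
finger_force: 67.8
```

```bash
python3 -m creep '[[[-0.3,0,0,-0.2,0,0,0],[0.4,0,0,0,0,0,0],[0.4,0,0,0,0,0,0],[0.4,0,0,-3,0,0,0],[0.4,0,0,-4,0,0,0],[0.4,0,0,-4,0,0,0],[0.4,0,0,0,0,0,0]]]' 60
python3 - <<'E'
from h import *
f=grab("wrist"); P=cloud(f)
m=np.hypot(P[...,0]-.348,P[...,1]-.2815)<.006
print("spigot z",np.nanmedian(P[...,2][m])); print(disc(f,(.348,.2815),.066,.012)); print(disc(f,(.316,.323),.046,.008))
m=(np.hypot(P[...,0]-.348,P[...,1]-.2815)>.014)&(np.hypot(P[...,0]-.348,P[...,1]-.2815)<.02); print("shoulder z",np.nanmedian(P[...,2][m]))
print(bot.observe()["force"],bot.observe()["clock"]); go(.518,.3112,.26,2.228)
P0=np.load("pics/top0.npy")
E
```

```text
clock: 8.35
position: [0.3478, 0.2813, 0.3102]
tool_rot: [3.137, -0.001, 2.23]
force: [-0.0, 0.0, -0.7]
grip_width: 0.06
finger_force: 0.0
spigot z 0.065593920807798
(array([0.348 , 0.2821]), array([0.3483, 0.2821, 0.012 ]), 868, np.float64(nan))
(array([0.3165, 0.3231]), array([0.3164, 0.3231, 0.009 ]), 502, np.float64(nan))
shoulder z 0.21086699049391816
[-0.42460422  0.11236105  0.58905778] 8.4
shift cm [-8.07 15.31  4.91] rot [ 0.002 -0.001  0.002]  (from z 0.3088 )
```

```bash
python3 -m creep '[[[0.4,-2,3.83,1.2,0,0,0],[0.4,-2,3.83,1.2,0,0,0],[0.4,-2,3.83,1.2,0,0,0],[0.4,-2.07,3.82,1.3,0,0,0],[0.4,0,0,0,0,0,0],[0.4,0,0,0,0,0,0]]]' 60
python3 - <<'E'
from h import *
f=grab("wrist"); r=disc(f,(.518,.311),.038,.018); print(r); go(*r[1][:2],.185,2.228)
E
```

```text
clock: 9.15
position: [0.5172, 0.3106, 0.2577]
tool_rot: [-3.139, -0.0, 2.23]
force: [0.2, 0.3, 0.1]
grip_width: 0.0597
finger_force: 0.0
(array([0.5176, 0.3123]), array([0.5178, 0.312 , 0.0182]), 2489, np.float64(nan))
shift cm [0.05 0.15 7.33] rot [-0.002 -0.     0.002]  (from z 0.2583 )
```

```bash
python3 -m creep '[[[0.4,0.05,0.15,2.5,0,0,0],[0.4,0,0,2.5,0,0,0],[0.4,0,0,2.33,0,0,0],[0.4,0,0,0,0,0,0],[-0.4,0,0,0,0,0,0],[-0.4,0,0,0,0,0,0],[-0.4,0,0,0,0,0,0],[-0.4,0,0,0,0,0,0],[-0.4,0,0,-3,0,0,0],[-0.4,0,0,-3,0,0,0],[-0.4,0,0,-2,0,0,0],[-0.4,0,0,0,0,0,0]]]' 60
python3 -m creep '[[[-0.4,0.65,-3.8,0,0,0,0],[-0.4,0.65,-3.8,0,0,0,0],[-0.4,0.65,-3.8,0,0,0,0],[-0.4,0.65,-3.9,0,0,0,0],[-0.4,0,0,0,0,0,0],[-0.4,0,0,0,0,0,0]]]' 60
python3 - <<'E'
from h import *
f=grab("wrist"); M=T(bot.observe()); r=disc(f,M[:2,3],M[2,3]-.185+.038,.018); print(r)
print("held offset mm",(M[:3,:3].T@(np.r_[r[1][:2],M[2,3]]-M[:3,3])*1000).round(1))
go(.3815,.2389,.197,2.228)
cv2.imwrite("pics/w4.png",f["image"])
E
```

```text
clock: 10.7
position: [0.519, 0.3124, 0.2674]
tool_rot: [3.139, -0.0, 2.23]
force: [1.0, -0.3, -0.6]
grip_width: 0.0343
finger_force: 59.9
clock: 11.45
position: [0.3821, 0.2393, 0.2655]
tool_rot: [3.142, 0.0, 2.23]
force: [-0.3, 0.6, -1.2]
grip_width: 0.0339
finger_force: 60.1
(array([0.3795, 0.2421]), array([0.3768, 0.2437, 0.0261]), 2584, np.float64(nan))
held offset mm [ 6.8 -1.7 -0. ]
shift cm [ 0.01 -0.1   6.85] rot [0.    0.    0.002]  (from z 0.2655 )
```

```bash
python3 -m creep '[[[-0.4,0,-0.2,2,0,0,0],[-0.4,0,0,2,0,0,0],[-0.4,0,0,1,0,0,0],[-0.4,0,0,0.7,0,0,0],[-0.4,0,0,0.6,0,0,0],[-0.4,0,0,0.4,0,0,0],[-0.4,0,0,0,0,0,0]]]' 60
```

```text
clock: 12.38
position: [0.3804, 0.2378, 0.1991]
tool_rot: [3.141, -0.0, 2.23]
force: [-1.4, -1.2, 8.8]
grip_width: 0.0343
finger_force: 61.1
```

```bash
python3 -m creep '[[[-0.4,0,0,0.15,0,0,0],[-0.4,0,0,0,0,0,0],[-0.4,0,0,-0.15,0,0,0],[0.3,0,0,0,0,0,0],[0.3,0,0,0,0,0,0],[0.3,0,0,-4,0,0,0],[0.3,0,0,-4,0,0,0],[0.3,0,0,-3,0,0,0],[0.3,0,0,0,0,0,0]]]' 60
python3 - <<'E'
from h import *
f=grab("wrist"); print("l",disc(f,(.381,.2387),.05,.018)); print("xl",disc(f,(.348,.2815),.066,.012))
P=cloud(f); print(np.nanmedian(P[...,2][np.hypot(P[...,0]-.381,P[...,1]-.239)<.01]))
go(.5504,.1347,.26,2.228)
E
```

```text
clock: 13.5
position: [0.3806, 0.2381, 0.3103]
tool_rot: [3.138, -0.0, 2.23]
force: [-0.4, -1.0, -1.6]
grip_width: 0.0556
finger_force: 0.0
l (array([0.3809, 0.2386]), array([0.3811, 0.2384, 0.0182]), 1795, np.float64(nan))
xl (array([0.3486, 0.2814]), array([0.3485, 0.2812, 0.0118]), 1070, np.float64(nan))
0.04810852257688358
shift cm [-18.58   7.11   4.92] rot [ 0.002 -0.     0.002]  (from z 0.3091 )
```

```bash
python3 -m creep '[[[0.06,-4.6,1.78,0.8,0,0,0],[0.06,-4.6,1.78,1,0,0,0],[0.06,-4.6,1.78,1,0,0,0],[0.06,-4.78,1.77,2.1,0,0,0],[0.06,0,0,0,0,0,-0.18],[0.06,0,0,0,0,0,0],[0.06,0,0,0,0,0,0]]]' 60
python3 - <<'E'
from h import *
f=grab("wrist"); cv2.imwrite("pics/w5.png",f["image"]); r=disc(f,(.5504,.1347),.03,.014); print(r); st=bot.observe(); print(st["grip_width"],st["position"]); go(*r[1][:2],.189,2.408)
s=grab("scene"); P=cloud(s); x,y=st["position"][:2]
m=(np.hypot(P[...,0]-x,P[...,1]-y)<.06)&(P[...,2]>.045)&(P[...,2]<.2)&(s["image"].max(2)<60)
print(m.sum(), np.nanpercentile(P[...,2][m],[0,1,5,20]) if m.any() else "")
cv2.imwrite("pics/s5.png",cv2.resize(s["image"][90:240,240:440],None,fx=4,fy=4))
E
```

```text
clock: 14.42
position: [0.5499, 0.1347, 0.2593]
tool_rot: [-3.141, -0.001, 2.406]
force: [-0.1, -0.1, 1.0]
grip_width: 0.0451
finger_force: 0.0
(array([0.55  , 0.1345]), array([0.5502, 0.1345, 0.0143]), 1379, np.float64(nan))
0.04516814015025393 [0.54986813 0.13492866 0.25953449]
shift cm [-0.06 -0.01  7.05] rot [-0.    -0.    -0.001]  (from z 0.2595 )
1100 [0.09424879 0.10062297 0.11335203 0.14236332]
```

View pics/w5.png

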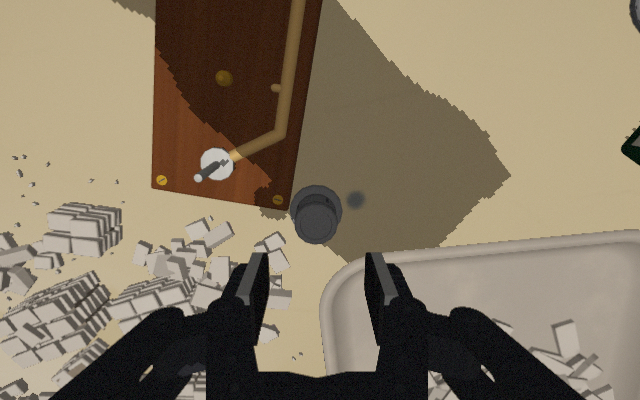

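View pics/s5.png

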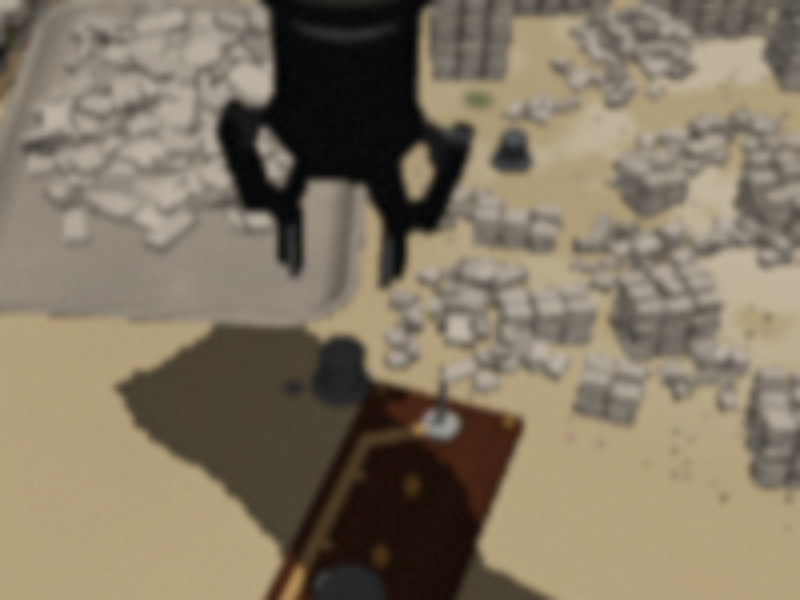

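The wrist view shows M at (316,218), touching distance from the board's corner and clear of the tray. Pin 4 is at (224,78). In the scene crop the open fingertips, at (290,270) and (390,280), stand well above the tray and tiles.

```bash
python3 -m creep '[[[0.06,-0.06,0,3,0,0,0],[0.06,0,0,3,0,0,0],[0.06,0,0,1.55,0,0,0],[0.06,0,0,0,0,0,0],[-0.6,0,0,0,0,0,0],[-0.6,0,0,0,0,0,0],[-0.6,0,0,0,0,0,0],[-0.6,0,0,0,0,0,0],[-0.6,0,0,-3,0,0,0],[-0.6,0,0,-3,0,0,0],[-0.6,0,0,-2,0,0,0.18],[-0.6,0,0,0,0,0,0]]]' 50
python3 - <<'E'
from h import *
go(.4138,.1965,.264,2.228)
E
```

```text
clock: 16.02
position: [0.5511, 0.1344, 0.2659]
tool_rot: [3.139, 0.001, 2.229]
force: [0.1, -0.5, -1.6]
grip_width: 0.0264
finger_force: 50.0
shift cm [13.31 -7.06  0.15] rot [0.003 0.001 0.001]  (from z 0.2659 )
```

```bash
python3 -m creep '[[[-0.6,4.4,-2.35,0,0,0,0],[-0.6,4.4,-2.4,0,0,0,0],[-0.6,4.5,-2.4,0,0,0,0],[-0.6,0,0,2,0,0,0],[-0.6,0,0,2,0,0,0],[-0.6,0,0,1.2,0,0,0],[-0.6,0,0,0.6,0,0,0],[-0.6,0,0,0.6,0,0,0],[-0.6,0,0,0.4,0,0,0],[-0.6,0,0,0,0,0,0]]]' 50
```

```text
clock: 17.27
position: [0.4129, 0.1954, 0.1963]
tool_rot: [3.141, 0.0, 2.23]
force: [-0.3, -0.0, -0.7]
grip_width: 0.0262
finger_force: 52.2
```

```bash
python3 -m creep '[[[-0.6,0,0,0.15,0,0,0],[-0.6,0,0,0.1,0,0,0],[-0.6,0,0,0,0,0,0]]]' 50
```

```text
clock: 17.65
position: [0.4128, 0.1953, 0.1954]
tool_rot: [3.141, -0.0, 2.229]
force: [-10.4, -5.5, 56.9]
grip_width: 0.0263
finger_force: 59.2
```

```bash
python3 -m creep '[[[-0.6,0,0,-0.2,0,0,0],[0.06,0,0,0,0,0,0],[0.06,0,0,0,0,0,0],[0.06,0,0,-4,0,0,0],[0.06,0,0,-4,0,0,0],[0.06,0,0,-4,0,0,0],[0.06,0,0,0,0,0,0]]]' 50
python3 - <<'E'
from h import *
f=grab("wrist"); P=cloud(f)
for n,c,z,r in(("m",(.4138,.1965),.042,.014),("l",(.381,.2387),.05,.018),("xl",(.348,.2815),.066,.012)):
    print(n,disc(f,c,z,r),np.nanmedian(P[...,2][np.hypot(P[...,0]-c[0],P[...,1]-c[1])<.006]))
t=grab("top"); Q=cloud(t); print(np.nanmedian(Q[...,2][np.hypot(Q[...,0]-.381,Q[...,1]-.2387)<.008]))
go(.6779,-.0852,.31,2.228); print(bot.observe()["qpos"])
E
```

```text
clock: 18.52
position: [0.4132, 0.1957, 0.3179]
tool_rot: [3.137, 0.0, 2.23]
force: [0.2, 0.0, -0.3]
grip_width: 0.0453
finger_force: 0.0
m (array([0.4133, 0.1963]), array([0.4135, 0.1963, 0.0142]), 971, np.float64(nan)) 0.04002171658136121
l (array([0.3813, 0.2382]), array([0.3814, 0.238 , 0.0179]), 2046, np.float64(nan)) 0.047999168571036255
xl (array([0.3491, 0.2807]), array([0.3492, 0.2806, 0.0117]), 1270, np.float64(nan)) 0.06543674161533766
0.5596750432909138
shift cm [-38.44   3.78   0.55] rot [ 0.    -0.     0.002]  (from z 0.3156 )
[-0.76547693  0.40712581  0.24506846  2.12317559 -0.16444141  0.6283375
  0.25296209]
```

```bash
python3 -m creep '[[[0.06,-5.49,0.54,0.6,0,0,0],[0.06,-5.49,0.54,0.6,0,0,0],[0.06,-5.49,0.54,0.6,0,0,0],[0.06,-5.49,0.54,0.6,0,0,0],[0.06,-5.49,0.54,0.6,0,0,0],[0.06,-5.49,0.54,0.6,0,0,0],[0.06,-5.49,0.54,0.6,0,0,0],[0.06,0,0,0,0,0,0],[0.06,0,0,0,0,0,0]]]' 50
python3 - <<'E'
from h import *
f=grab("wrist"); cv2.imwrite("pics/w6.png",f["image"]); r=disc(f,(.6779,-.0852),.022,.012); print(r); st=bot.observe(); print(st["position"],st["tool_rot"]); go(*r[1][:2],.181,2.228)
E
```

```text
clock: 19.75
position: [0.6774, -0.085, 0.2719]
tool_rot: [-3.14, -0.002, 2.23]
force: [-0.3, 0.8, -0.3]
grip_width: 0.0449
finger_force: 0.0
(array([ 0.6786, -0.0887]), array([ 0.6789, -0.0886,  0.0103]), 600, np.float64(nan))
[ 0.67738358 -0.08446223  0.27248547] [-3.14045873e+00 -1.76737820e-03  2.23039490e+00]
shift cm [-0.44 -0.12  9.15] rot [-0.001 -0.002  0.002]  (from z 0.2725 )
```

View pics/w6.png

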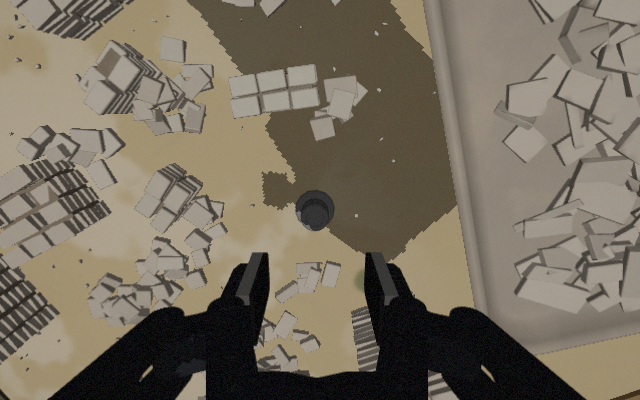

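S is at (315,213), with free space on both finger sides.

```bash
python3 -m creep '[[[0.06,-0.44,-0.12,3.5,0,0,0],[0.06,0,0,3.5,0,0,0],[0.06,0,0,2.2,0,0,0],[0.06,0,0,0,0,0,0],[-0.75,0,0,0,0,0,0],[-0.75,0,0,0,0,0,0],[-0.75,0,0,0,0,0,0],[-0.75,0,0,0,0,0,0],[-0.75,0,0,-3,0,0,0],[-0.75,0,0,-4,0,0,0],[-0.75,0,0,-2,0,0,0],[-0.75,0,0,0,0,0,0]]]' 40
python3 - <<'E'
from h import *
go(.4465,.1537,.264,2.228)
E
```

```text
clock: 21.3
position: [0.68, -0.0895, 0.2735]
tool_rot: [3.139, 0.002, 2.23]
force: [-0.3, -0.5, -0.7]
grip_width: 0.0178
finger_force: 39.2
shift cm [33.53 -3.57  0.88] rot [0.002 0.002 0.002]  (from z 0.2735 )
```

```bash
python3 -m creep '[[[-0.75,4.79,-0.52,0,0,0,0],[-0.75,4.79,-0.52,0,0,0,0],[-0.75,4.79,-0.52,0,0,0,0],[-0.75,4.79,-0.52,0,0,0,0],[-0.75,4.79,-0.52,0,0,0,0],[-0.75,4.79,-0.52,0,0,0,0],[-0.75,4.79,-0.52,0,0,0,0],[-0.75,0,0,2,0,0,0],[-0.75,0,0,2,0,0,0],[-0.75,0,0,2,0,0,0],[-0.75,0,0,0,0,0,0],[-0.75,0,0,0,0,0,0]]]' 40
python3 - <<'E'
from h import *
go(.4465,.1537,.192,2.228)
E
```

```text
clock: 22.8
position: [0.4456, 0.1532, 0.2119]
tool_rot: [-3.141, 0.0, 2.23]
force: [-0.2, 0.6, -0.8]
grip_width: 0.0182
finger_force: 39.2
shift cm [-0.02  0.1   1.99] rot [-0.     0.     0.002]  (from z 0.2119 )
```

```bash
python3 -m creep '[[[-0.75,0,0,0.8,0,0,0],[-0.75,0,0,0.6,0,0,0],[-0.75,0,0,0.4,0,0,0],[-0.75,0,0,0.15,0,0,0],[-0.75,0,0,0,0,0,0]]]' 40
```

```text
clock: 23.42
position: [0.4458, 0.1531, 0.1931]
tool_rot: [3.141, 0.0, 2.229]
force: [-4.0, -2.7, 32.2]
grip_width: 0.018
finger_force: 47.3
```

```bash
python3 -m creep '[[[-0.75,0,0,-0.15,0,0,0],[0,0,0,0,0,0,0],[0,0,0,0,0,0,0],[0,0,0,-4,0,0,0],[0.45,0,0,-4,0,0,0],[0.45,0,0,-4,0,0,0],[0.45,0,0,0,0,0,0]]]' 40
cat >> h.py <<'E'
def ring(f,xy,z,rmax=.03):
    P=cloud(f); m=(abs(P[...,2]-z)<.004)&(np.hypot(P[...,0]-xy[0],P[...,1]-xy[1])<rmax); v,u=np.where(m); q=plane(f,np.c_[u,v],z)
    c,r=cv2.minEnclosingCircle(q[:,:2].astype(np.float32)); return np.round([*c,r],4),len(u)
E
python3 - <<'E'
from h import *
f=grab("wrist"); P=cloud(f); cv2.imwrite("pics/w7.png",f["image"])
for n,c,z,r in(("s",(.4465,.1537),.034,.01),("m",(.4138,.1965),.042,.014),("l",(.381,.2387),.05,.018),("xl",(.348,.2815),.066,.012)):
    print(n,disc(f,c,z,r),np.nanmedian(P[...,2][np.hypot(P[...,0]-c[0],P[...,1]-c[1])<.006]))
go(.592,.385,.27,2.228)
E
```

```text
clock: 24.3
position: [0.446, 0.1536, 0.3159]
tool_rot: [3.138, 0.0, 2.23]
force: [1.3, 1.3, -1.8]
grip_width: 0.0623
finger_force: 0.0
s (array([0.4456, 0.1547]), array([0.4456, 0.1545, 0.0101]), 475, np.float64(nan)) 0.03223585126729947
m (array([0.4135, 0.1959]), array([0.4137, 0.1959, 0.0139]), 1173, np.float64(nan)) 0.03993710044833021
l (array([0.3814, 0.2379]), array([0.3817, 0.2376, 0.0179]), 2597, np.float64(nan)) 0.047938058139797984
xl None nan
shift cm [ 9.33 25.74  4.5 ] rot [0.002 0.    0.002]  (from z 0.3145 )
  return np.nanmean(a, axis, out=out, keepdims=keepdims)
```

View pics/w7.png

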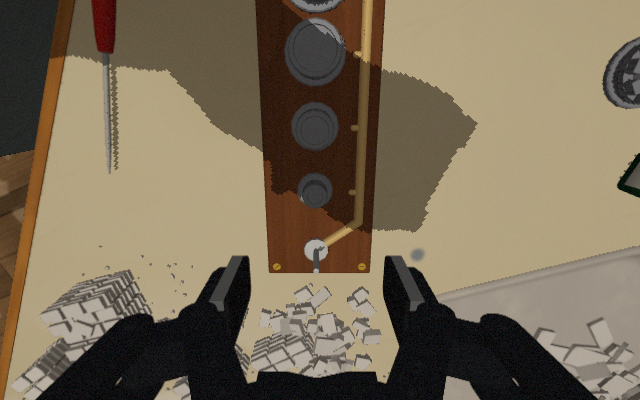

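The wrist view shows S at (315,189), M at (315,126), L at (315,50) and XL at the top edge, all standing in line on their pins.

```bash
python3 -m creep '[[[0.45,1.56,4.29,0.75,0,0,0],[0.45,1.56,4.29,0.75,0,0,0],[0.45,1.56,4.29,0.75,0,0,0],[0.45,1.56,4.29,0.75,0,0,0],[0.45,1.56,4.29,0.75,0,0,0],[0.45,1.53,4.29,0.75,0,0,0],[0.45,0,0,0,0,0,0],[0.45,0,0,0,0,0,0]]]' 40
python3 - <<'E'
from h import *
f=grab("wrist"); r=ring(f,(.592,.385),.022); print(r); r2=ring(f,r[0][:2],.005,.034); print(r2); print(bot.observe()["position"]); go(*r[0][:2],.174,2.228)
cv2.imwrite("pics/w8.png",f["image"])
E
```

```text
clock: 25.35
position: [0.5917, 0.3839, 0.2671]
tool_rot: [-3.139, 0.0, 2.229]
force: [-0.2, -0.4, -0.3]
grip_width: 0.0621
finger_force: 0.0
(array([0.5911, 0.3854, 0.0231]), 1140)
(array([0.5887, 0.3874, 0.0322]), 1157)
[0.59174613 0.38370076 0.26771959]
shift cm [0.18 0.07 9.37] rot [-0.002  0.     0.001]  (from z 0.2677 )
```

View pics/w8.png

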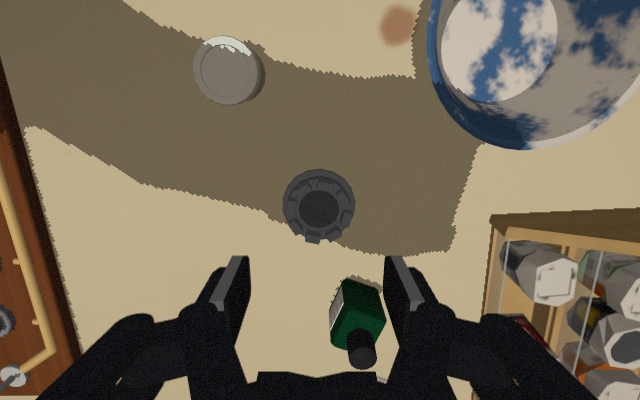

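The crown is at (319,207). The bottle, at (357,315), lies outside the finger paths.

```bash
python3 -m creep '[[[0.45,0.18,0.07,3.5,0,0,0],[0.45,0,0,3.5,0,0,0],[0.45,0,0,2.37,0,0,0],[0.45,0,0,0,0,0,0],[-0.2,0,0,0,0,0,0],[-0.2,0,0,0,0,0,0],[-0.2,0,0,0,0,0,0],[-0.2,0,0,0,0,0,0],[-0.2,0,0,-4,0,0,0],[-0.2,0,0,-4,0,0,0],[-0.2,0,0,-3,0,0,0],[-0.2,0,0,0,0,0,0]]]' 40
python3 - <<'E'
from h import *
st=bot.observe(); print(st["grip_width"],st["finger_force"])
go(.3486,.2813,.285,2.228)
E
```

```text
clock: 26.9
position: [0.592, 0.3869, 0.2883]
tool_rot: [3.137, 0.0, 2.23]
force: [0.1, -0.4, -0.5]
grip_width: 0.045
finger_force: 41.3
0.045041793411482886 41.28689764154842
shift cm [  6.56 -25.71   0.21] rot [ 0.005 -0.     0.002]  (from z 0.2883 )
```

```bash
python3 -m creep '[[[-0.2,1.1,-4.3,0,0,0,0],[-0.2,1.1,-4.3,0,0,0,0],[-0.2,1.1,-4.3,0,0,0,0],[-0.2,1.1,-4.3,0,0,0,0],[-0.2,1.1,-4.3,0,0,0,0],[-0.2,1.06,-4.21,0,0,0,0],[-0.2,0,0,0,0,0,0],[-0.2,0,0,0,0,0,0]]]' 40
python3 - <<'E'
from h import *
f=grab("wrist"); M=T(bot.observe()); z=M[2,3]-.174+.022; print(M[:3,3])
r=ring(f,M[:2,3],z,.035); print(r,(M[:3,:3].T@(np.r_[r[0][:2],M[2,3]]-M[:3,3])*1000).round(1))
go(.3486,.2813,.232,2.228)
cv2.imwrite("pics/w9.png",f["image"])
E
```

```text
clock: 27.9
position: [0.3483, 0.2813, 0.2851]
tool_rot: [3.141, -0.0, 2.23]
force: [0.1, 0.5, -0.3]
grip_width: 0.0457
finger_force: 41.3
[0.3485259  0.28134189 0.28500483]
(array([0.3447, 0.2859, 0.0351]), 3149) [ 5.9 -0.2 -0. ]
shift cm [-0.01 -0.    5.3 ] rot [0.001 0.    0.002]  (from z 0.285 )
```

View pics/w9.png

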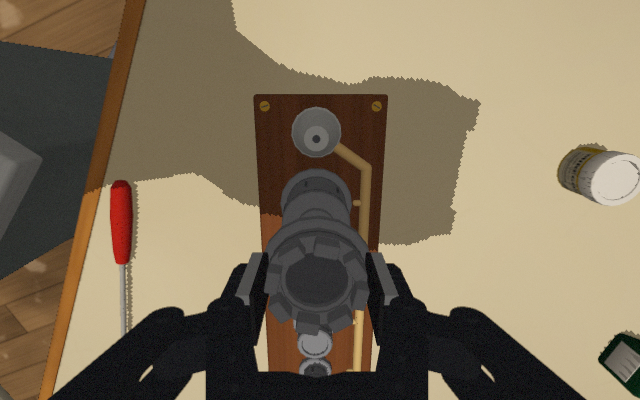

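The crown is held level at (317,285), directly above XL at (316,200).

```bash
python3 -m creep '[[[-0.2,0,0,2,0,0,0],[-0.2,0,0,1.5,0,0,0],[-0.2,0,0,0.7,0,0,0],[-0.2,0,0,0.5,0,0,0],[-0.2,0,0,0.5,0,0,0],[-0.2,0,0,0,0,0,0]]]' 40
```

```text
clock: 28.7
position: [0.3482, 0.281, 0.234]
tool_rot: [3.141, -0.001, 2.229]
force: [-5.2, -4.1, 30.1]
grip_width: 0.0451
finger_force: 67.0
```

```bash
python3 -m creep '[[[-0.2,0,0,-0.1,0,0,0],[0.3,0,0,0,0,0,0],[0.3,0,0,0,0,0,0],[0.3,0,0,-4,0,0,0],[0.3,0,0,-4,0,0,0],[0.3,4,0,-2,0,0,0],[0.3,0,0,0,0,0,0]]]' 40
python3 - <<'E'
from h import *
f=grab("wrist"); P=cloud(f); cv2.imwrite("pics/w10.png",f["image"])
print(ring(f,(.3486,.2813),.08)); d=np.hypot(P[...,0]-.3486,P[...,1]-.2813); print("merlon z",np.nanpercentile(P[...,2][(d<.024)&(d>.015)],[50,80,90]),"spigot",np.nanmedian(P[...,2][d<.008]))
s=grab("scene"); cv2.imwrite("pics/s10.png",cv2.resize(s["image"][170:320,240:440],None,fx=4,fy=4))
Q=cloud(s); d=np.hypot(Q[...,0]-.3486,Q[...,1]-.2813); print("scene top",np.nanpercentile(Q[...,2][d<.024],[50,80,95])); print(bot.observe()["force"])
E
```

```text
clock: 29.58
position: [0.3223, 0.3147, 0.3352]
tool_rot: [3.139, -0.002, 2.234]
force: [-0.5, -0.1, -0.9]
grip_width: 0.0553
finger_force: 0.0
(array([0.3478, 0.2811, 0.0234]), 962)
merlon z [0.07133637 0.07926566 0.07981761] spigot 0.06735326681737067
scene top [0.06685688 0.07439935 0.07991752]
[-0.3210521   0.07408284  0.34317022]
```

View pics/s10.png

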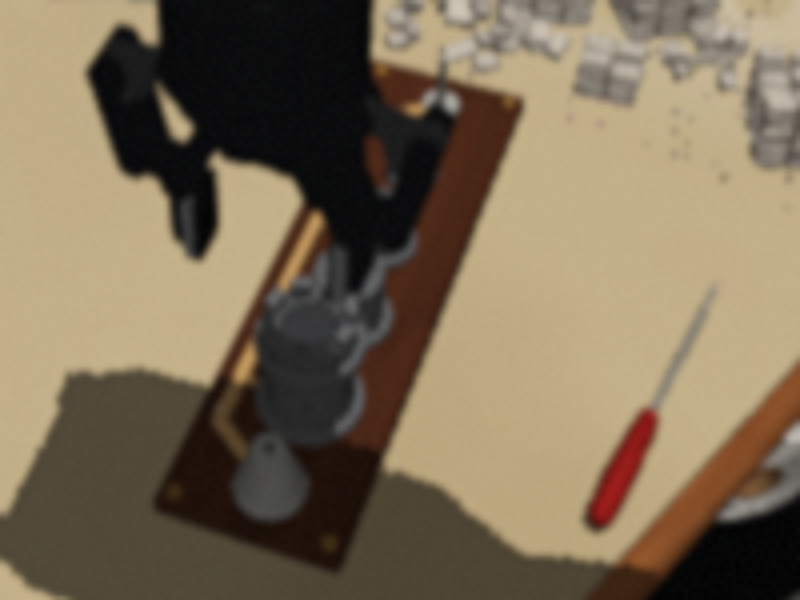

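View pics/w10.png

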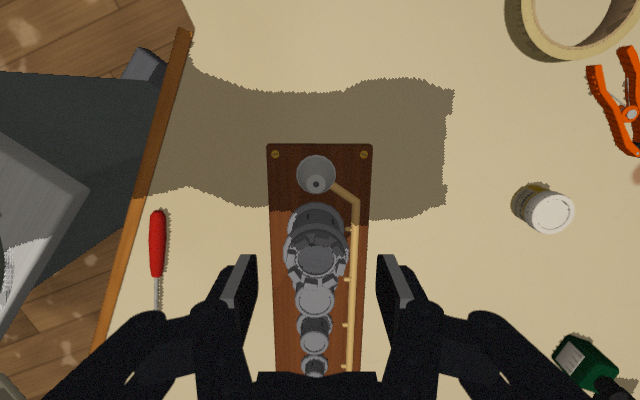

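In both views the crown sits level on XL, its top measured at 80 mm as expected. XL, L, M and S stand in order from the cone at (316,175), and the gripper is clear.

```bash
python3 -c "
from workcell import bot
print(bot.job_done())"
```

```text
the job is handed in; nothing more can be done
None
```

The four drums stand on their pins in size order, largest by the cone, with the crown flange down on the largest; all are upright and released, and I handed the job in at about 30 s.

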